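# Swing the bench magnifier over the dish of washers

### The arm

A 6-joint arm with a two-finger parallel gripper is mounted at the origin on the work surface. World frame = base frame: x ahead of the robot, y to its left, z up, the work surface at z = 0. Lengths are in mm, angles in rad, forces in N, time in s.
With the tool pointing down it reaches from about 275 to 750 mm from the base axis. Payload 10.2 kg.
Tool frame: the origin (TCP) lies at the very end of the fingers, on their centre line; the grasp point (between the pads) lies 19 mm behind it; z points along the fingers, y is the line along which they close (so a half turn about z gives the same grasp; the last joint's range is limited). The gripper opens to 85 mm and grips with 20 to 120 N. Pads are 22 mm wide; open, the fingers measure 114 mm over their backs; the gripper's body (76 mm by 85 mm) begins 54 mm behind the grasp point. The pads swing forward as they close: fully open they stand 13 mm farther back than shut.
Start: joints at [-1.505, 0.313, 1.498, -0, 1.331, -0.223], TCP at [149.508, -503.268, 231.294] pointing down, gripper open.
Joint ranges: [-2.94, 2.94], [-0.97, 2.17], [0.19, 2.56], [-1.23, 4.37], [0.02, 3.11], [-2.88, 2.88]. Speed limits (rad/s): [2.39, 2.39, 3.01, 3.14, 3.14, 3.14].

### API

Orientations are given as a unit quaternion [w, x, y, z].
In Python, from rig import monitor, eyes, job gives the robot as it stands. The module is installed in compiled form; this text tells all that it offers.
- The arm moves only by the tool send_rows, never from a script. Its argument "targets" is one flat list of numbers, 7 for each row, row after row: the turn, a rotation vector about the tool's x, y, z in degrees, then the shift along the tool's x, y, z in units of 60 mm (1.0 is 60 mm), then the opening, from -1 (shut) to 1 (fully open), so that 0 is half open. A call has 1 to 5 rows; each row shifts and turns the commanded pose from where the row before left it, along the tool's axes as they then stand; what a row does not reach is not made up. A row lasts 1/8 s, in which the tool goes at most 62.5 mm and 10.7 degrees, less where a joint would pass 70% of its speed; a pose out of reach is approached as far as the arm can. A call is refused whole if a number of a shift passes 1 or a number of a turn 10.7, either way. A call with a gripper value outside its range is refused whole. The fingers move at their own pace and stop on an object; "newtons" is the grip in N (left out, the last holds). Time passes only in rows, so rows that do not move let the fingers close. It gives the time, the measured TCP pose, the force, the opening and the grip force at its end, in the units of the state.
- monitor.sense(): the state, without advancing time (a new reading comes with each control period).
- eyes.capture(name): name is "side" or "top" or "wrist"; returns a dict with "img" (480x640x3 uint8, red, green, blue), "K" (3x3 intrinsics, pixels), "R" (3x3) and "t" (3): a world point X has camera coordinates R X + t. Camera axes: x right, y down, z forward; pixel columns grow to the right and rows downward; lengths in mm; the calibration is good to about 2 mm. A picture is of the moment at which its call begins. There is no depth.
- job.finish_job(): hands the job in; it is judged then, once.
The state is a dict: "time_s": time; "joints": joint angles; "dq": joint speeds; "tau": joint torques, N m; "eef_pos": TCP position; "ee_rot": TCP orientation; "force": force on the tool from outside, world axes, zero at the start; "wrist_torque": the same for the moment, N m; "grip_width": opening from 0.0 (shut) to 1.0 (fully open); "grip_force": force on a finger pad.
Only numpy, scipy, OpenCV 4.12 (cv2) and the standard library are available. Lean on these libraries where they do the work, as an engineer would, in place of code of your own. Each camera call takes 0.05 s, during which the arm holds its last target. There are 200 camera calls.

### The job

The washers in the round dish are to be looked at. With a fingertip, gently push the straight arm of the bench magnifier sideways to swing it until the whole round dish lies inside the lens as seen from straight above, and leave it standing still there. Push only on the arm, never on the lens or its rim; grip nothing, and leave the dish, the square tray and the tools where they lie.

Things in the scene. Friction and masses are not known exactly. Their poses are not given: they have to be found in the camera images.
- pivot (a point): Centre of the swing axis of the magnifier, 108 mm above the bench at the middle height of the arm. The magnifier stands fixed to the bench: a round dark steel foot 130 mm across and 14 mm high, an upright steel post 22 mm across, and a black hub 34 mm across on top, whose top (120 mm above the bench) is the highest point of the whole magnifier. The axis is vertical. The point's -x axis is where the arm points at joint value 0.
- lens_center (a point): Centre of the round clear lens, 204 mm from the pivot and 108 mm above the bench. The glass is 111 mm across, in a black rim 126 mm across and 10 mm thick, whose nearest edge is 141 mm from the pivot. It swings with the arm; the point's -x axis points outward along the arm. Lens and rim must not be touched.
- push_point (a point): A point in the middle of the aluminium arm, 90 mm from the pivot; it swings with the arm. The arm is a straight level bar 12 mm wide and 16 mm high (100 to 116 mm above the bench); its free length reaches from 17 mm to 141 mm from the pivot. There is nothing above it, and everything below it (foot, dishes, tools) is at most 35 mm high.
- lens_arm (a joint): Swing angle of the arm, rad, growing counter-clockwise seen from above; 0 where the arm points along the -x axis of the pivot point, stops at -1.95 and 1.95. The hinge has steady friction (about 0.08 N m, so about 1 N at the push point) and stays where it is left, but after a quick push it coasts on a little.
- washer_dish: Round white ceramic dish with steel washers in it, loose on the bench: 72 mm across at the rim, 58 mm at the foot, 25 mm high. Origin: centre of its underside. It stands on one side of the arm, its centre within 10 mm of the circle that the lens centre runs on.
- screw_tray: Square white ceramic tray with screws in it, 72 x 72 x 25 mm, loose on the bench on the other side of the arm; leave it alone. Origin: centre of its underside.
- screwdriver: Stubby screwdriver with a thick red handle, 101 mm long, 32 mm thick, lying loose along its own x; origin under the front end of the handle. Leave it alone.
- ratchet: Black ratchet, 188 mm long, up to 36 mm wide and 30 mm high, lying loose along its own x; origin under the front end of the grip. Leave it alone.
- nail_set: Steel nail set, 105 mm long, 10 mm thick, lying loose along its own x; origin on the underside at the shoulder, 55 mm from the struck end. Leave it alone.
Not all that is in view belongs to the job. What is shaped like the washer_dish but brown or green is not meant.

How it is judged:
By the outcome, as a careful person would: the job done as asked, in the order asked, and still so for the second after the job is handed in, with the robot touching nothing.
It also fails if it takes over 42 s, if anything falls off the work surface, if the arm or the gripper's body presses on something with over 40 N, if the wrist force passes 120 N, or if a joint passes its speed limit or range.

## Working session

There is one attempt and no reset: what is moved stays moved. The work goes in short steps, Python scripts to look and compute and a tool call to move; the robot and the scene stay as the last step left them, time stands still between calls to the robot, and variables do not carry over. Pictures are saved under pics/ and viewed, at most 10 in all, crops included, and the job is handed in when it is done.

Besides the shell and the picture viewer there is one more tool, called after "Request:" as name(argument=value, ...) on one line, values as JSON. send_rows: Moves the arm, as the interface text tells. Its arguments: {"type":"object","properties":{"targets":{"type":"array","items":{"type":"number"}},"newtons":{"type":"number"}},"required":["targets"]}

```bash
mkdir -p pics
cat > h.py <<'E'
import numpy as np,cv2
from rig import monitor,eyes,job
def cap(n,f=None):
    d=eyes.capture(n)
    if f: cv2.imwrite('pics/'+f,d['img'][:,:,::-1])
    return d
def ray(d,u,v,z):
    K,R,t=map(np.array,(d['K'],d['R'],d['t'])); t=t.ravel()
    c=-R.T@t; w=R.T@np.linalg.inv(K)@np.array([u,v,1.])
    return c+w*(z-c[2])/w[2]
def proj(d,X):
    p=np.array(d['K'])@(np.array(d['R'])@np.array(X,float)+np.array(d['t']).ravel()); return p[:2]/p[2]
E
python3 - <<'E'
from h import *
s=monitor.sense(); print(s)
for n in('top','side'):
    d=cap(n,n+'0.png'); print(n,(-np.array(d['R']).T@np.array(d['t']).ravel()).round(),np.array(d['R']).round(2).tolist(),np.array(d['K']).round().tolist())
E
```

```text
{'time_s': 0.0, 'joints': array([-1.50541623e+00,  3.13455065e-01,  1.49844409e+00, -1.40412531e-05,
        1.33096909e+00, -2.23410590e-01]), 'dq': array([ 0.00200149, -0.00040273,  0.0016548 , -0.00085551,  0.00115168,
        0.00025441]), 'tau': array([-4.32174802e-04, -4.12270081e+01, -2.59745461e+01, -2.07594721e-04,
        4.13996866e-03, -1.84297625e-05]), 'eef_pos': array([ 149.47909384, -503.0068398 ,  230.72983767]), 'ee_rot': array([-6.36344151e-04,  9.89592651e-01,  1.43895717e-01,  4.35458278e-05]), 'force': array([-0.15452981,  0.12667262,  0.02926539]), 'wrist_torque': array([ 0.02064475,  0.04073535, -0.02431863]), 'grip_force': 0.0, 'grip_width': 1.0050376327464199}
top [524. -43. 883.] [[0.01, -1.0, -0.03], [-1.0, -0.0, -0.09], [0.09, 0.03, -1.0]] [[508.0, 0.0, 318.0], [0.0, 508.0, 240.0], [0.0, 0.0, 1.0]]
side [424. 607. 878.] [[-0.97, -0.23, -0.01], [-0.17, 0.75, -0.64], [0.15, -0.62, -0.77]] [[540.0, 0.0, 315.0], [0.0, 540.0, 238.0], [0.0, 0.0, 1.0]]
```

View pics/top0.png

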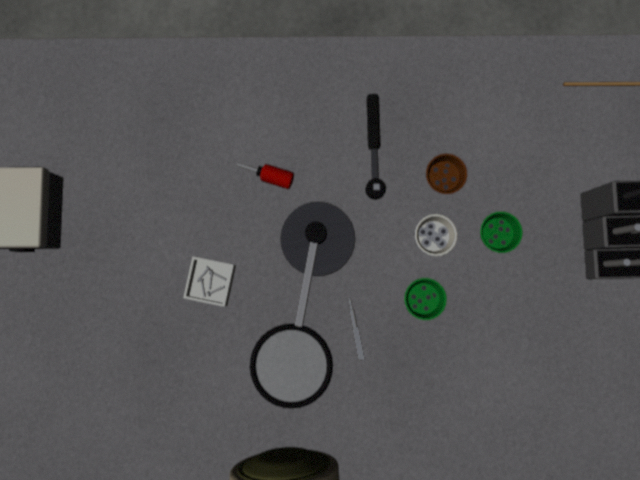

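View pics/side0.png

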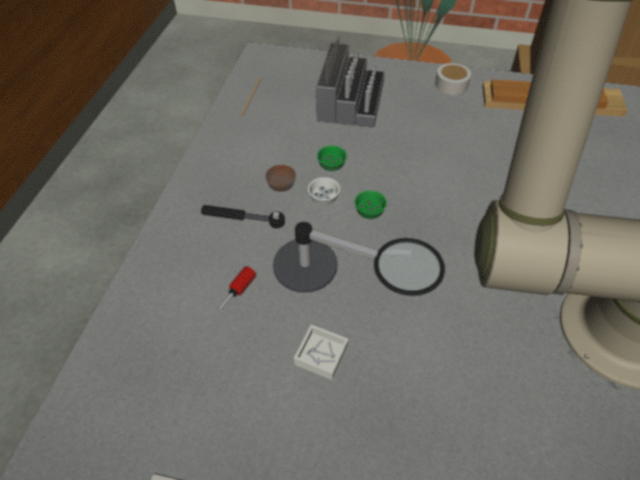

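The top view shows the magnifier pivot at about (316,232) and the lens at (291,366). There are four round dishes: white with washers (436,235), brown (446,173), green (501,231) and green (425,298). Only the white one fits, being round, white and holding washers. The square tray is at (209,281), on the other side of the arm. The side view agrees.

```bash
cat >> h.py <<'E'
def lens(d,seed=None):
    g=cv2.cvtColor(d['img'],cv2.COLOR_RGB2GRAY)
    m=(g<45).astype(np.uint8)
    cs,h=cv2.findContours(m,cv2.RETR_CCOMP,cv2.CHAIN_APPROX_NONE)
    out=[]
    for c in cs:
        if len(c)<40: continue
        (x,y),(a,b),t=cv2.fitEllipse(c)
        if 55<a<110 and 55<b<110 and min(a,b)/max(a,b)>.9: out.append((x,y,a,b))
    return out
def dish(d,box):
    u0,v0,u1,v1=box; im=d['img'][v0:v1,u0:u1].astype(int)
    m=((im.min(2)>125)&(im.max(2)-im.min(2)<40)).astype(np.uint8)
    c=max(cv2.findContours(m,cv2.RETR_EXTERNAL,cv2.CHAIN_APPROX_NONE)[0],key=cv2.contourArea)
    (x,y),ab,t=cv2.fitEllipse(cv2.convexHull(c)); return x+u0,y+v0,ab
E
python3 - <<'E'
from h import *
d=cap('top'); e=cap('side')
x,y,ab=dish(d,(405,205,470,265)); D=ray(d,x,y,25); print('dish',x,y,ab,D, 'diam',[a*np.linalg.norm(ray(d,x+1,y,25)-D) for a in ab])
x,y,ab=dish(e,(300,172,348,207)); print('dish side',x,y,ab,ray(e,x,y,25))
for n,q in(('top',d),('side',e)):
  for l in lens(q):
    L=ray(q,l[0],l[1],108 if n=='side' else 108); print(n,'lens',l,L,l[2]*np.linalg.norm(ray(q,l[0]+1,l[1],108)-L))
# hub circle top / foot
g=cv2.cvtColor(d['img'],cv2.COLOR_RGB2GRAY)
m=(g[215:250,300:335]<22).astype(np.uint8); print(g[222:244:3,300:334:3])
mm=cv2.moments((g[215:250,300:335]<30).astype(np.uint8),True); print(mm['m00'],mm['m10']/mm['m00']+300,mm['m01']/mm['m00']+215)
big=cv2.resize(d['img'][140:320,260:520],None,fx=3,fy=3,interpolation=2); cv2.imwrite('pics/crop.png',big[:,:,::-1])
E
```

```text
dish 435.40147399902344 234.58343315124512 (40.33502960205078, 41.84975051879883) [ 609.15877074 -217.83550404   25.        ] diam [np.float64(67.72059267895668), np.float64(70.26373691951959)]
dish side 323.4834156036377 188.076997756958 (24.341299057006836, 33.775482177734375) [ 609.5278529  -219.62316425   25.        ]
top lens (291.006591796875, 365.7388916015625, 81.8150863647461, 83.00739288330078) [402.05498324  17.68313926 108.        ] 123.19729145812931
top lens (290.9477844238281, 365.48895263671875, 72.50328063964844, 73.9620590209961) [402.42316745  17.77566109 108.        ] 109.18087173207941
[[41 44 43 43 26 18 20 34 46 42 42 39]
 [46 41 43 15  9 16  7 12 33 42 41 42]
 [44 44 14 14 19 17 12 18 16 44 43 43]
 [42 42 22 14  8 11 21 17 15 36 41 40]
 [40 41 14 13 13 13  1 16 15 35 47 43]
 [41 42 26 13 17 16 17 18 10 38 46 40]
 [46 46 43 15 21 16 12 19 20 44 44 45]
 [42 44 40 65 97 85 22 29 44 44 47 47]]
387.0 315.7829457364341 232.10335917312662
```

View pics/crop.png

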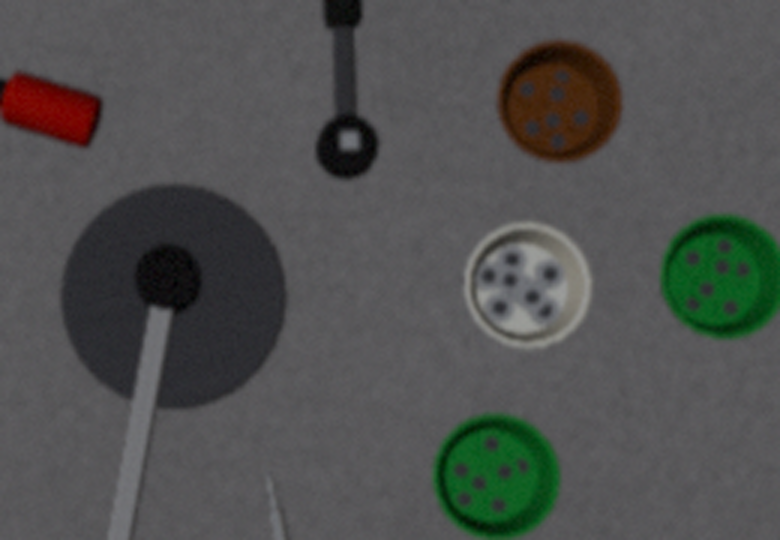

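The crop confirms it: the washers lie in the white round dish at crop (528,285), i.e. (436,235) in the full image. The brown and green dishes are decoys. Next I'll work out the pivot, the swing angle and the push path.

```bash
cat >> h.py <<'E'
from scipy.spatial.transform import Rotation as Ro
def totool(s,v):
    q=s['ee_rot']; return Ro.from_quat([q[1],q[2],q[3],q[0]]).inv().apply(v)/60
E
python3 - <<'E'
from h import *
d=cap('top'); P=ray(d,315.8,231.6,120); L=np.array([402.2,17.7,108]); D=np.array([609.2,-218.5,25])
a=lambda v:np.degrees(np.arctan2(v[1],v[0]))%360
print('P',P,'r lens',np.hypot(*(L-P)[:2]),'r dish',np.hypot(*(D-P)[:2]),'ang',a(L-P),a(D-P))
s=monitor.sense()
u=(L-P)[:2]/np.hypot(*(L-P)[:2]); n=np.array([u[1],-u[0]]) # side +y
for r,o in((90,50),):
    X=np.r_[P[:2]+r*u+o*n,230]; print('start',X,totool(s,X-s['eef_pos']))
E
```

```text
P [603.63383778 -18.67134547 120.        ] r lens 204.69114728143708 r dish 199.90616131847517 ang 169.76482619802553 271.59554274797983
start [523.95047901  46.52499135 230.        ] [ 8.59141335 -7.00430912  0.02250965]
```

Request:
send_rows(targets=[0,0,0,0.7,-0.58,0,-1,0,0,0,0.7,-0.58,0,-1,0,0,0,0.7,-0.58,0,-1,0,0,0,0.7,-0.58,0,-1,0,0,0,0.7,-0.58,0,-1], newtons=30)

```text
time_s: 0.88
eef_pos: [301.9, -275.1, 231.4]
ee_rot: [0.0, 0.99, 0.144, 0.0]
force: [0.5, -0.7, 0.4]
grip_width: 0.002
grip_force: 0.0
```

Request:
send_rows(targets=[0,0,0,0.7,-0.58,0,-1,0,0,0,0.7,-0.58,0,-1,0,0,0,0.7,-0.58,0,-1,0,0,0,0.7,-0.58,0,-1,0,0,0,0.7,-0.58,0,-1])

```text
time_s: 1.5
eef_pos: [453.8, -48.4, 231.4]
ee_rot: [0.0, 0.99, 0.144, 0.0]
force: [0.5, -1.3, -0.4]
grip_width: 0.003
grip_force: 0.0
```

Request:
send_rows(targets=[0,0,0,0.8,-0.6,0,-1,0,0,0,0.8,-0.6,0,-1,0,0,0,0,0,0,-1])

```text
time_s: 1.88
eef_pos: [525.4, 49.1, 230.5]
ee_rot: [-0.0, 0.989, 0.146, -0.0]
force: [0.5, 0.0, 0.2]
grip_width: 0.003
grip_force: 0.0
```

Run:
```python
from h import *
s=monitor.sense(); p=s['eef_pos']; print(s['time_s'],p,s['ee_rot'],s['grip_width'],s['force'])
P=np.array([603.6,-18.7]); 
for r,o in((85,50),):
    u=np.array([np.cos(np.radians(169.8)),np.sin(np.radians(169.8))]);n=np.array([u[1],-u[0]])
    X=np.r_[P+r*u+o*n,100]; print(X,totool(s,X-p))
d=cap('top','t1.png')
```

```text
1.875 [525.44884615  49.09784527 230.4998946 ] [-3.03707928e-04  9.89267184e-01  1.46117102e-01 -3.72122840e-04] 0.0030523633930780066 [0.45216448 0.04173332 0.19486275]
[528.79761034  45.56198333 100.        ] [0.03780097 0.07409344 2.17492219]
```

View pics/t1.png

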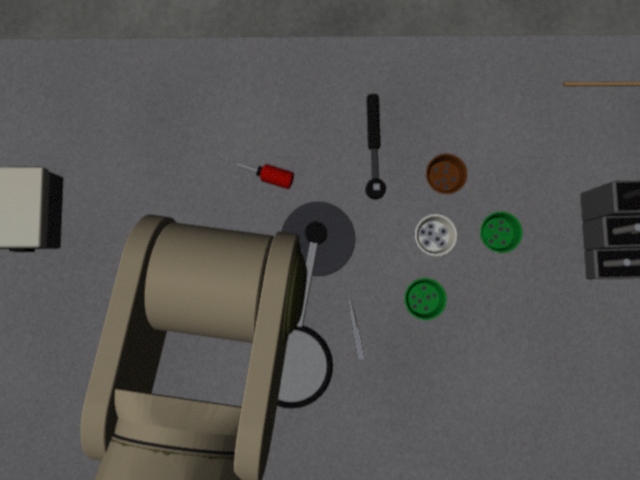

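The picture shows the robot's wrist over the +y side of the arm, with the arm and lens unmoved. I'll lower the closed fingers beside the arm.

Request:
send_rows(targets=[0,0,0,0.04,0.07,0.55,-1,0,0,0,0,0,0.55,-1,0,0,0,0,0,0.55,-1,0,0,0,0,0,0.5,-1,0,0,0,0,0,0,-1])

```text
time_s: 2.55
eef_pos: [526.6, 42.0, 101.1]
ee_rot: [-0.0, 0.99, 0.143, -0.002]
force: [0.4, 0.1, 0.3]
grip_width: 0.003
grip_force: 0.0
```

```bash
cat > path.py <<'E'
# rows: tool center at radius r, arm angle phi, offset o, from current position
from h import *
import sys
P=np.array([603.6,-18.7]); D=24
def pt(phi,r=85,o=D):
    u=np.array([np.cos(np.radians(phi)),np.sin(np.radians(phi))]);return P+r*u+o*np.array([u[1],-u[0]])
s=monitor.sense(); p=s['eef_pos'];print(p,s['force'],s['time_s'])
q=np.r_[p[:2]]
for phi in map(float,sys.argv[1:]):
    x=pt(phi); print(phi,x.round(1),totool(s,np.r_[x-q,0]).round(3)[:2]); q=x
E
python3 path.py 170 178 186 194 202 210 218 226 234 242 250 258 263 267 270
python3 - <<'E'
from h import *
d=cap('side','s1.png')
E
```

```text
[526.621736    42.00796107 101.06939195] [0.35288964 0.07173104 0.28983161] 2.55
170.0 [524.1  19.7] [-0.146  0.345]
178.0 [519.5   8.3] [-0.127  0.161]
186.0 [516.6  -3.7] [-0.103  0.177]
194.0 [515.3 -16. ] [-0.078  0.19 ]
202.0 [515.8 -28.3] [-0.05   0.199]
210.0 [518.  -40.4] [-0.022  0.204]
218.0 [521.8 -52.1] [0.006 0.205]
226.0 [527.3 -63.2] [0.035 0.202]
234.0 [534.2 -73.4] [0.063 0.196]
242.0 [542.5 -82.5] [0.089 0.185]
250.0 [552.  -90.4] [0.114 0.171]
258.0 [562.5 -96.9] [0.137 0.153]
263.0 [ 569.4 -100.1] [0.096 0.085]
267.0 [ 575.2 -102.3] [0.082 0.062]
270.0 [ 579.6 -103.7] [0.064 0.043]
```

View pics/s1.png

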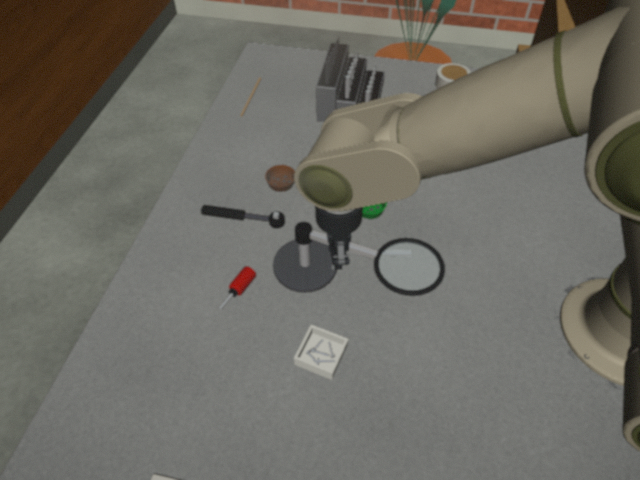

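The side view shows the closed fingers at (340,262), standing beside the arm, clear of hub and rim. I'll push at about 4° per row.

Request:
send_rows(targets=[0,0,0,-0.05,0.12,0,-1,0,0,0,-0.05,0.12,0,-1,0,0,0,-0.05,0.1,0,-1,0,0,0,-0.06,0.08,0,-1,0,0,0,-0.06,0.08,0,-1])

```text
time_s: 3.22
eef_pos: [521.0, 9.2, 102.4]
ee_rot: [0.0, 0.99, 0.144, 0.0]
force: [1.1, 1.5, 0.9]
grip_width: -0.001
grip_force: 0.5
```

Request:
send_rows(targets=[0,0,0,-0.05,0.09,0,-1,0,0,0,-0.05,0.09,0,-1,0,0,0,-0.04,0.095,0,-1,0,0,0,-0.04,0.095,0,-1,0,0,0,-0.025,0.1,0,-1])

```text
time_s: 3.85
eef_pos: [517.2, -21.3, 102.3]
ee_rot: [-0.0, 0.99, 0.144, -0.0]
force: [0.1, 1.0, -0.1]
grip_width: 0.001
grip_force: 0.5
```

Request:
send_rows(targets=[0,0,0,-0.025,0.1,0,-1,0,0,0,-0.01,0.1,0,-1,0,0,0,-0.01,0.1,0,-1,0,0,0,0,0.1,0,-1,0,0,0,0,0.1,0,-1])

```text
time_s: 4.47
eef_pos: [523.3, -50.8, 102.3]
ee_rot: [-0.0, 0.99, 0.144, -0.0]
force: [-0.5, 2.0, -0.1]
grip_width: -0.002
grip_force: 0.5
```

```bash
python3 path.py 226 234 242 250
python3 - <<'E'
from h import *
d=cap('side','s2.png')
E
```

```text
[523.31519051 -50.83173213 102.25081762] [-0.53064469  1.96399143 -0.11699841] 4.475
226.0 [527.3 -63.2] [0.005 0.216]
234.0 [534.2 -73.4] [0.062 0.196]
242.0 [542.5 -82.5] [0.089 0.185]
250.0 [552.  -90.4] [0.114 0.171]
```

View pics/s2.png

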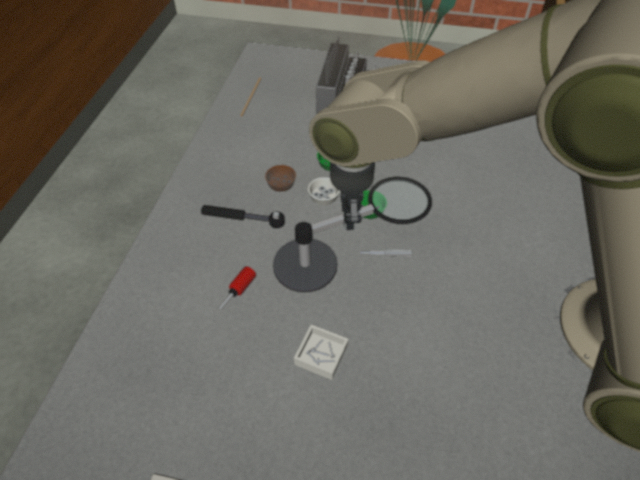

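The arm is swinging: the lens is now at (401,200), heading for the white dish at (323,188), and the push is 1–2 N. I'll carry on along the arc.

Request:
send_rows(targets=[0,0,0,0.01,0.105,0,-1,0,0,0,0.01,0.105,0,-1,0,0,0,0.03,0.1,0,-1,0,0,0,0.03,0.1,0,-1,0,0,0,0.045,0.09,0,-1])

```text
time_s: 5.15
eef_pos: [539.2, -77.5, 102.3]
ee_rot: [-0.0, 0.99, 0.144, -0.0]
force: [-0.3, 1.2, 0.2]
grip_width: -0.005
grip_force: 0.5
```

Request:
send_rows(targets=[0,0,0,0.045,0.09,0,-1,0,0,0,0.057,0.085,0,-1,0,0,0,0.057,0.085,0,-1,0,0,0,0,0,0,-1])

```text
time_s: 5.65
eef_pos: [552.9, -89.8, 102.3]
ee_rot: [0.0, 0.99, 0.144, 0.0]
force: [0.0, -0.9, -0.5]
grip_width: -0.001
grip_force: 0.0
```

```bash
python3 path.py 254 258 262 265 268 270 272
python3 - <<'E'
from h import *
d=cap('side','s3.png'); f=cap('top','t3.png')
for n,q in(('s',d),('t',f)):
  for l in lens(q):
    L=ray(q,l[0],l[1],108); v=L[:2]-np.array([603.6,-18.7]); print(n,np.round(l),L,np.hypot(*v),np.degrees(np.arctan2(v[1],v[0]))%360)
cv2.imwrite('pics/st3.png',np.hstack([d['img'][100:300,200:500],f['img'][130:330,250:550]])[:,:,::-1])
E
```

```text
[552.92141734 -89.76830635 102.28316511] [ 0.03686002 -0.85128167 -0.50932262] 5.65
254.0 [557.1 -93.8] [0.048 0.084]
258.0 [562.5 -96.9] [0.071 0.074]
262.0 [568.  -99.5] [0.076 0.069]
265.0 [ 572.3 -101.3] [0.06  0.048]
268.0 [ 576.6 -102.8] [0.063 0.045]
270.0 [ 579.6 -103.7] [0.043 0.028]
272.0 [ 582.6 -104.5] [0.044 0.027]
t [443. 283.  74.  77.] [ 527.48580529 -210.90387645  108.        ] 206.7261491913424 248.396058138023
```

View pics/st3.png

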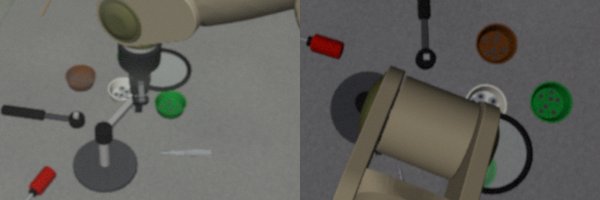

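The arm is at about 248° and the target is 271.6°. In the crop the lens partly covers the lower side of the dish. I'll push on more slowly.

Request:
send_rows(targets=[0,0,0,0.048,0.084,0,-1,0,0,0,0.07,0.074,0,-1,0,0,0,0.04,0.035,0,-1,0,0,0,0.04,0.035,0,-1,0,0,0,0.03,0.025,0,-1])

```text
time_s: 6.38
eef_pos: [570.1, -100.0, 102.2]
ee_rot: [-0.0, 0.99, 0.144, -0.0]
force: [-1.1, 1.1, 0.2]
grip_width: 0.0
grip_force: 0.5
```

Request:
send_rows(targets=[0,0,0,0.03,0.025,0,-1,0,0,0,0.03,0.022,0,-1,0,0,0,0.03,0.022,0,-1,0,0,0,0,0,0,-1])

```text
time_s: 6.88
eef_pos: [576.6, -102.6, 102.3]
ee_rot: [0.0, 0.99, 0.144, 0.0]
force: [0.8, -1.2, 0.0]
grip_width: -0.002
grip_force: 0.0
```

```bash
python3 path.py 270 272 274
python3 - <<'E'
from h import *
f=cap('top','t4.png')
for n,q in(('t',f),):
  for l in lens(q):
    L=ray(q,l[0],l[1],108); v=L[:2]-np.array([603.6,-18.7]); print(n,np.round(l),L,np.hypot(*v),np.degrees(np.arctan2(v[1],v[0]))%360)
cv2.imwrite('pics/st4.png',cv2.resize(f['img'][130:330,250:550],None,fx=2,fy=2)[:,:,::-1])
E
```

```text
[ 576.59699356 -102.5960794   102.34993597] [ 0.76725323 -1.223252    0.03773216] 6.875
270.0 [ 579.6 -103.7] [0.043 0.032]
272.0 [ 582.6 -104.5] [0.044 0.027]
274.0 [ 585.6 -105.2] [0.045 0.025]
```

View pics/st4.png

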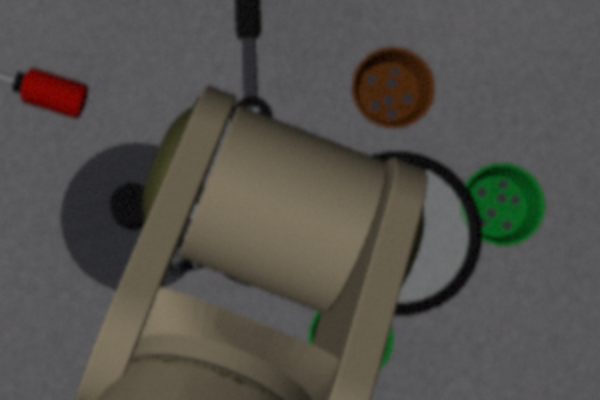

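The lens rim's outer arc spans roughly (405,152), (481,235) and (403,314) in the crop. That puts the centre near (450,246.5) full-frame, or about 264°, so roughly 7.5° remain. I'll push slowly, then back off and raise the tool for a clean check.

Request:
send_rows(targets=[0,0,0,0.026,0.016,0,-1,0,0,0,0.026,0.016,0,-1,0,0,0,0.026,0.016,0,-1,0,0,0,0.026,0.015,0,-1,0,0,0,0.026,0.015,0,-1])

```text
time_s: 7.55
eef_pos: [585.2, -104.7, 102.3]
ee_rot: [-0.0, 0.99, 0.144, -0.0]
force: [-0.0, 0.0, -0.0]
grip_width: 0.001
grip_force: 0.4
```

Request:
send_rows(targets=[0,0,0,0.02,0.01,0,-1,0,0,0,0,0,0,-1,0,0,0,-0.2,-0.06,0,-1,0,0,0,-0.3,-0.09,0,-1,0,0,0,-0.3,-0.09,0,-1])

```text
time_s: 8.18
eef_pos: [535.9, -104.9, 102.4]
ee_rot: [0.0, 0.99, 0.144, 0.0]
force: [0.4, 0.4, -0.0]
grip_width: 0.0
grip_force: 0.0
```

Request:
send_rows(targets=[0,0,0,0,0,-0.6,-1,0,0,0,0,0,-0.8,-1,0,0,0,0,0,-0.8,-1,0,0,0,-0.9,-0.2,0,-1,0,0,0,-0.9,-0.2,0,-1])

```text
time_s: 8.8
eef_pos: [424.9, -112.7, 234.7]
ee_rot: [0.001, 0.99, 0.144, 0.001]
force: [0.1, -1.3, 0.8]
grip_width: 0.003
grip_force: 0.0
```

Request:
send_rows(targets=[0,0,0,-0.4,-0.8,0,-1,0,0,0,-0.4,-0.8,0,-1,0,0,0,-0.4,-0.8,0,-1,0,0,0,0,0,0,-1])

```text
time_s: 9.3
eef_pos: [314.6, 6.5, 234.7]
ee_rot: [0.0, 0.989, 0.145, 0.001]
force: [-0.1, -0.1, -0.0]
grip_width: -0.003
grip_force: 0.0
```

Run:
```python
from h import *
s=monitor.sense();print(s['time_s'],s['eef_pos'],s['force'])
f=cap('top','t5.png')
for l in lens(f):
    L=ray(f,l[0],l[1],108); v=L[:2]-np.array([603.6,-18.7]); print(np.round(l,1),L,np.hypot(*v),np.degrees(np.arctan2(v[1],v[0]))%360, 'gap to dish',L[:2]-np.array([609.2,-218.5]))
```

```text
9.3 [314.57856159   6.47450879 234.7029599 ] [-0.11281166 -0.06360862 -0.01739617]
[314.4 235.   58.3  63.6] [599.62972779 -16.2188728  108.        ] 4.6817788923387775 147.9976568389532 gap to dish [ -9.57027221 202.2811272 ]
[449.3 231.3  70.9  72.5] [ 606.02663029 -221.95701121  108.        ] 203.27149613830113 270.6840062642871 gap to dish [-3.17336971 -3.45701121]
```

View pics/t5.png

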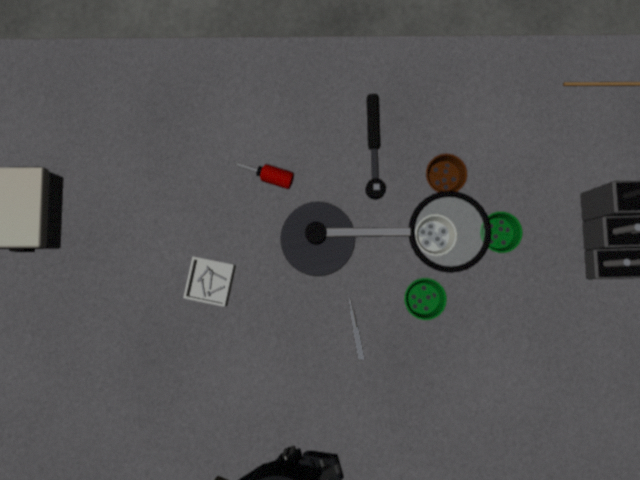

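The lens, now at (449,231), is over the white dish. Allowing for height parallax, the centres differ by about 5 mm, with a 19 mm margin. Nothing else has moved and the tool is clear, so I'm handing in.

```bash
python3 -c "
from rig import job
print(job.finish_job())"
```

```text
the job is handed in; nothing more can be done
None
```

The magnifier arm now stands still with the whole washer dish inside the lens: centres about 5 mm apart, with 19 mm of room. I pushed only on the arm with light force, nothing else moved, and I handed the job in at about 9.4 s.

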